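Seat an electrode plate in the spring-clip slots of an electrode frame

TASK

Take the perforated steel electrode plate, the one with ears on its sides, out of the draining rack by its grip and slide its ears down into the two clip-lined slots of the electrode frame. Go by feel and push it gently until it sits flat on the rest bar, wherever the bar is set, with both spring catches snapped over its ears, and stop pushing there so that the clips and frame are not strained; then let go. Leave the plain plate in the rack and the things around where they stand.

Things in the scene. Friction and masses are not known exactly. Their poses are not given: they have to be found in the camera images.
- plate: Electrode plate, loose, about 0.14 kg, upright in one of the rack's two places. Perforated steel sheet 70 wide (y) x 62 high (z) x 4 thick (x) mm, an ear on each side edge, a grey grip on top (z = 58 to 84, 10 thick, 44 wide). Origin: centre of its lower edge; x is the normal of the sheet, z up. It may go in either way round.
- grip (a point): On the plate at (0, 0, 73): centre of the grip, 10 mm thick along the plate's x; hold it here with fingers closing along x.
- ear_a (a point): On the plate at (0, 41, 22): middle of the lower edge of the ear at +y. Ears are 4 thick, reach out to y = +-43 and stand from z = 22 to z = 40.
- ear_b (a point): On the plate at (0, -41, 22): middle of the lower edge of the ear at -y.
- frame: Electrode frame, fixed: grey base 68 x 116 x 10 mm, two uprights 76 high whose slots, open at the top, face each other along the frame's y; counter electrode (top z = 56) at x = +34. Between the slots a rest bar, set by hand with its top anywhere from z = 16 to 24 (not reported: feel it). Origin: underside, between the slots, z up. A seated plate has x = 0.5, y = 0.
- mouth (a point): On the frame at (0.5, 0, 76): midway between the slot mouths, in the middle plane of a seated plate. Stiff rear wall at x = +2.5, with a lead-in to x = +4.8 from z = 70 to 76; outer wall at y = +-45, 2 mm beside the ear; inner face of the upright at y = +-37.5. Oppopoint, steel leaf clips on the bar's ends rise up the slots; their lips, 58 above the bar's top, flare to x = -5.2.
- clip_a (a joint): Spring catch of the leaf clip in the slot at +y: how far it is pushed back towards the frame's -x, m. 0 when free, 0.002 while an ear passes it; it springs back to about 0 over the ear's upper edge in the last 1 mm before the plate meets the bar (readings good to about 0.0005).
- clip_b (a joint): The same in the slot at -y. Push needed: up to 10 N as the ears enter, less while sliding; in the last 8 mm lower spring tongues wedge the ears to the rear wall and it grows to 5 to 20 N, dips as the catches snap, then the bar stops the plate hard. The frame is strained if all contact forces of plate on frame and clips add up to over 55 N; the clips' own pinch is up to 25 N of that.
- rack: Draining rack, fixed: grey base 90 x 84 mm, top at z = 8, with two places at x = -28 and x = +28, each between two wire hoops 46 high. Plates stand in it with their normals along the rack's x, 0.8 mm play each side. Origin: centre of the underside.
- dam: Buffer dam: plain white plastic plate of the same size with the same grip but no ears and no holes, in the rack's other place, 56 mm beside the steel one. Leave it there. Origin as the plate's.
- lab_timer: Small timer lying on the worktop, 62 x 66 x 20 mm; leave it alone. Origin: centre of its underside.
- specimen_cup: Clear screw-lid cup, 62 mm across, 67 high; leave it alone. Origin: centre of its underside.
- oil_bottle: Small dropper bottle, 27 mm across, 86 high; leave it alone. Origin: centre of its underside.
- stain_dropper: Dropper bottle, 34 mm across, 102 high; leave it alone. Origin: centre of its underside.

How it is judged (in metres and radians):
On the way, in this order (a step that is already met when the one before it is completed fails the run):
1. the plate is lifted clear out of the rack (height (world z) of plate above 0.055 m), for 0.1 s.
2. both ears have entered the slots (x of plate in the frame of frame between -0.002 and 0.003 m and y of plate in the frame of frame between -0.004 and 0.004 m and z of each of ear_a, ear_b in the frame of frame below 0.064 m and angle between the x axis of plate and the x axis of frame, either way round below 0.1 rad), for 0.05 s.
At the end, for the whole second after the job is handed in: The plate stands in the frame with both ears down in the slots and both spring catches sprung back over the ears (pushed back less than 1.3 mm; they read 2 mm until the plate is within 1 mm of the rest bar), upright within 0.05 rad and parallel to the slots within 0.06 rad, released and at rest (x of plate in the frame of frame between -0.002 and 0.003 m and y of plate in the frame of frame between -0.004 and 0.004 m and z of each of ear_a, ear_b in the frame of frame below 0.052 m and value of joint each of clip_a, clip_b below 0.0013 m and angle between the x axis of plate and the x axis of frame, either way round below 0.06 rad and angle between plate's own z axis and vertical below 0.05 rad and contact force between the fingers and plate below 0.1 N and linear speed of plate below 0.01 m/s); the robot touches nothing.
It fails at once if the plate is forced against the frame and its clips (all contact forces added, over 55 N) (contact force between plate and frame above 55 N).
It fails at once if the arm or the fingers press on the frame (contact force between any of the fingers, the arm and frame above 30 N).
It fails at once if the plain plate is taken out of its place or knocked (moved over 15 mm) (distance of dam from where it was at the start of the episode above 0.015 m).
It fails at once if the timer, the cup or a bottle is moved over 20 mm (distance of any of lab_timer, specimen_cup, oil_bottle, stain_dropper from where it was at the start of the episode above 0.02 m).
It also fails if it takes over 61 s, if anything falls off the work surface, if the arm or the gripper's body presses on something with over 40 N, if the wrist force passes 120 N, or if a joint passes its speed limit or range.

ROBOT

A 7-joint arm with a two-finger parallel gripper is mounted at the origin on the work surface; the furniture and walls round the work are solid. World frame = base frame: x ahead of the robot, y to its left, z up, the work surface at z = 0. Lengths are in mm, angles in rad, forces in N, time in s.
With the tool pointing down it reaches from about 350 to 900 mm from the base axis. Payload 7.2 kg.
Tool frame: the origin (TCP) lies at the very end of the fingers, on their centre line; the grasp point (between the pads) lies 19 mm behind it; z points along the fingers, y is the line along which they close (so a half turn about z gives the same grasp; the last joint's range is limited). The gripper opens to 88 mm and grips with 3 to 60 N. Pads are 20 mm wide; open, the fingers measure 115 mm over their backs; the gripper's body (75 mm by 178 mm) begins 61 mm behind the grasp point.
Start: joints at [-1.398, 0.411, -0.013, 1.596, 0.006, 1.134, -0.082], TCP at [149.059, 606.968, 222.653] pointing down, gripper open.
Joint ranges: [-2.95, 2.95], [-0.29, 1.99], [-1.47, 1.44], [0.14, 2.54], [-1.03, 4.17], [0.13, 1.85], [-2.86, 2.86]. Speed limits (rad/s): [2.39, 2.39, 3.01, 3.01, 3.14, 3.14, 3.14].

INTERFACE

Orientations are given as a unit quaternion [x, y, z, w].
In Python, from plant import sensors, vision, env gives the robot as it stands.
- The arm moves only by the shell command python3 -m inch 'ROWS' [OPENING] [FORCE]. ROWS is a JSON list of rows, 1 to 20 of them, each of 6 numbers: dx, dy, dz in mm, then a rotation vector rx, ry, rz in rad; each row is the pose to reach, as a shift and turn from the pose commanded when the command began, along the tool's axes at that moment; what a row does not reach only later rows make up. A row lasts 1/12 s, in which the tool goes at most 41.7 mm and 0.125 rad, less where a joint would pass 70% of its speed; a pose out of reach is approached as far as the arm can. OPENING is the finger opening in mm, set as the command begins (- or left out keeps the last). The fingers move at their own pace and stop on an object; FORCE is the grip in N (left out, the last holds). Time passes only in rows, so rows that do not move let the fingers close. It prints the time, the measured TCP pose, the force, the opening and the grip force at its end.
- sensors.read_state(): the state, without advancing time (a new reading comes with each control period).
- vision.grab_frame(name): name is "scene" or "side" or "wrist"; returns (picture, depth): 384x512x3 uint8, red, green, blue; 384x512 float32, mm along the optical axis (not along the pixel's ray), 0 where there is no reading.
- vision.calibration(name): a dict with "vertical_fov" (degrees; the focal length in pixels is half the picture's height over the tangent of half this angle, whatever the lens; pixels are square), "cx", "cy" (the principal point, pixels), "cam_to_world" (4x4, takes a point from camera to world coordinates); the wrist camera has in their place "tool_from_camera" (4x4, takes a point from camera to tool coordinates, whose origin is the TCP and whose axes are the flange's). Camera axes: x right, y up, looking along -z (the intrinsics and any distortion apply to the point x, -y, -z); pixel columns grow to the right and rows downward; lengths in mm; the calibration is good to about 2 mm. A picture is of the moment at which its call begins: read the wrist's pose just before it. calibration takes no time and is no camera call.
- env.job_done(): hands the job in; it is judged then, once.
The state is a dict: "time": time; "qpos": joint angles; "qvel": joint speeds; "joint_torque": joint torques, N m; "tcp_pos": TCP position; "tool_rot": TCP orientation; "wrist_force": force on the tool from outside, world axes, zero at the start; "torque": the same for the moment, N m; "opening": finger opening in mm; "grasp_force": force on a finger pad.
Only numpy, scipy, OpenCV 4.12 (cv2) and the standard library are available. Lean on these libraries where they do the work, as an engineer would, in place of code of your own. Each camera call takes 0.05 s, during which the arm holds its last target. There are 200 camera calls.

## Working session

There is one attempt and no reset: what is moved stays moved. The work goes in short steps, Python scripts to look and compute and a shell command to move; the robot and the scene stay as the last step left them, time stands still between calls to the robot, and variables do not carry over. Pictures are saved under pics/ and viewed, at most 10 in all, crops included, and the job is handed in when it is done.

```bash
ls; mkdir -p pics; python3 - <<'E'
from plant import sensors, vision, env
import cv2, numpy as np
s=sensors.read_state(); print({k:np.round(v,3) for k,v in s.items()})
for n in ["scene","side"]:
    p,d=vision.grab_frame(n); np.savez(f'pics/{n}0.npz',p=p,d=d)
    cv2.imwrite(f'pics/{n}0.png',p[:,:,::-1]); c=vision.calibration(n); print(n,c,d[d>0].mean() if (d>0).any() else 0)
print(vision.calibration("wrist"))
a=cv2.imread('pics/scene0.png');b=cv2.imread('pics/side0.png')
E
```

```text
pics
{'time': np.float64(0.0), 'qpos': array([-1.398,  0.412, -0.013,  1.597,  0.006,  1.134, -0.082]), 'qvel': array([-0.   , -0.001, -0.   , -0.001, -0.   ,  0.001,  0.   ]), 'joint_torque': array([ 1.0000e-03, -5.8797e+01,  6.4200e-01, -2.9106e+01, -5.4000e-02,
        1.9000e-02,  0.0000e+00]), 'tcp_pos': array([148.95 , 606.472, 221.835]), 'tool_rot': array([ 0.12 ,  0.993, -0.001, -0.   ]), 'wrist_force': array([0.47 , 0.834, 0.033]), 'torque': array([-0.003,  0.029, -0.029]), 'grasp_force': np.float64(0.0), 'opening': np.float64(87.782)}
scene {'vertical_fov': 54.492827134031465, 'cx': 257.07807536741353, 'cy': 192.76912552969134, 'cam_to_world': array([[ 8.40692486e-01,  2.79870857e-01, -4.63582191e-01,
         1.13444842e+02],
       [-5.41406176e-01,  4.51400748e-01, -7.09307209e-01,
        -5.95875886e+02],
       [ 1.07469310e-02,  8.47295502e-01,  5.31013027e-01,
         5.43207924e+02],
       [ 0.00000000e+00,  0.00000000e+00,  0.00000000e+00,
         1.00000000e+00]])} 1247.2207
side {'vertical_fov': 43.68702318227694, 'cx': 249.00632624743676, 'cy': 188.14180871678712, 'cam_to_world': array([[ 9.94770213e-01, -8.69440644e-02,  5.35999337e-02,
         5.65309724e+02],
       [ 1.01728619e-01,  7.96438391e-01, -5.96101650e-01,
        -5.49596411e+02],
       [ 9.13845530e-03,  5.98436813e-01,  8.01117888e-01,
         8.31282882e+02],
       [ 0.00000000e+00,  0.00000000e+00,  0.00000000e+00,
         1.00000000e+00]])} 1229.2201
{'vertical_fov': 68.21716440082105, 'cx': 256.4329168691221, 'cy': 188.77066456322092, 'tool_from_camera': array([[ 3.26371359e-04,  9.68247191e-01,  2.49994543e-01,
         6.76289248e+01],
       [ 9.99999322e-01, -5.95563504e-04,  1.00114806e-03,
        -1.21873642e+00],
       [ 1.11824642e-03,  2.49994046e-01, -9.68246728e-01,
        -1.61353802e+02],
       [ 0.00000000e+00,  0.00000000e+00,  0.00000000e+00,
         1.00000000e+00]])}
```

View pics/scene0.png

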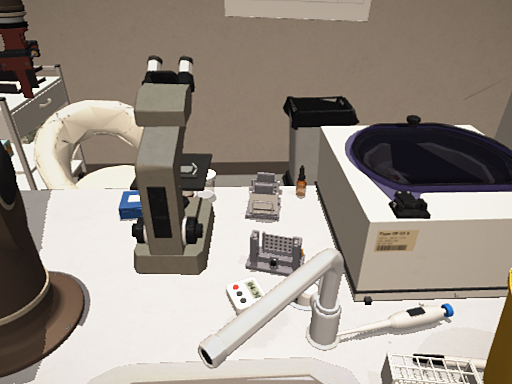

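View pics/side0.png

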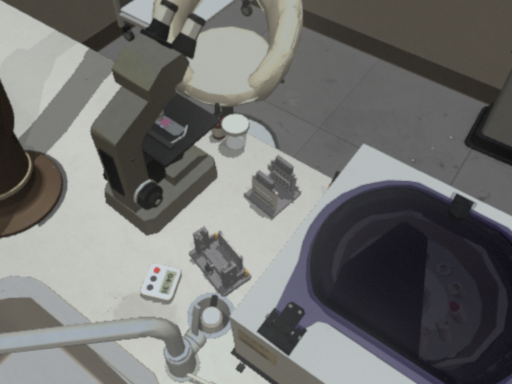

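The scene view shows the frame near (275,252) and the rack near (264,198). In the side view the frame is near (219,262) and the rack near (272,188). The timer, cup and bottles stand around them. I'll enlarge these areas and get coordinates.

```bash
cat > h.py <<'E'
import numpy as np, cv2
from scipy.spatial.transform import Rotation as R
from plant import sensors, vision
def cam(n,s=None):
    c=vision.calibration(n); f=192/np.tan(np.radians(c['vertical_fov']/2))
    if n=='wrist':
        T=np.eye(4);T[:3,:3]=R.from_quat(s['tool_rot']).as_matrix();T[:3,3]=s['tcp_pos']
        M=T@c['tool_from_camera']
    else: M=c['cam_to_world']
    return f,c['cx'],c['cy'],M
def ray(C,u,v):
    f,cx,cy,M=C; d=M[:3,:3]@np.array([(u-cx)/f,-(v-cy)/f,-1.0]); return M[:3,3],d
def plane(C,u,v,z):
    o,d=ray(C,u,v); return o+d*(z-o[2])/d[2]
def cloud(C,d):
    f,cx,cy,M=C; v,u=np.mgrid[:d.shape[0],:d.shape[1]]
    P=np.stack([(u-cx)/f*d,-(v-cy)/f*d,-d],-1); W=P@M[:3,:3].T+M[:3,3]; W[d==0]=np.nan; return W
def tri(C1,p1,C2,p2):
    a,d=ray(C1,*p1); b,e=ray(C2,*p2)
    t=np.linalg.lstsq(np.stack([d,-e],1),b-a,rcond=None)[0]
    p,q=a+d*t[0],b+e*t[1]; return (p+q)/2,np.linalg.norm(p-q)
E
python3 - <<'E'
from h import *
o=[]
for n,(x,y,w,h) in {'scene':(215,160,100,120),'side':(175,145,135,155)}.items():
    z=np.load(f'pics/{n}0.npz'); 
    o.append(cv2.resize(z['p'][y:y+h,x:x+w,::-1],(395,474 if n=='scene' else 454),interpolation=cv2.INTER_CUBIC))
    W=cloud(cam(n),z['d'])
    for u,v in ([(264,198),(263,178),(275,252),(275,235),(240,293),(301,185)] if n=='scene' else [(272,188),(262,192),(280,170),(219,262),(232,272),(160,283),(235,125),(300,250)]): print(n,u,v,W[v,u].round(0))
H=max(a.shape[0] for a in o)
cv2.imwrite('pics/crop0.png',np.hstack([np.pad(a,((0,H-a.shape[0]),(0,0),(0,0))) for a in o]))
E
```

```text
scene 264 198 [545.  33.  50.]
scene 263 178 [571.  78.  77.]
scene 275 252 [ 483. -104.    8.]
scene 275 235 [ 484. -100.   52.]
scene 240 293 [ 355. -173.   20.]
scene 301 185 [680.  56.  33.]
side 272 188 [560.  17.  77.]
side 262 192 [540.  27.  47.]
side 280 170 [573.  79.  58.]
side 219 262 [ 472. -127.   22.]
side 232 272 [ 503. -165.   62.]
side 160 283 [ 370. -179.   16.]
side 235 125 [466. 187.  69.]
side 300 250 [ 611. -187.  201.]
```

View pics/crop0.png

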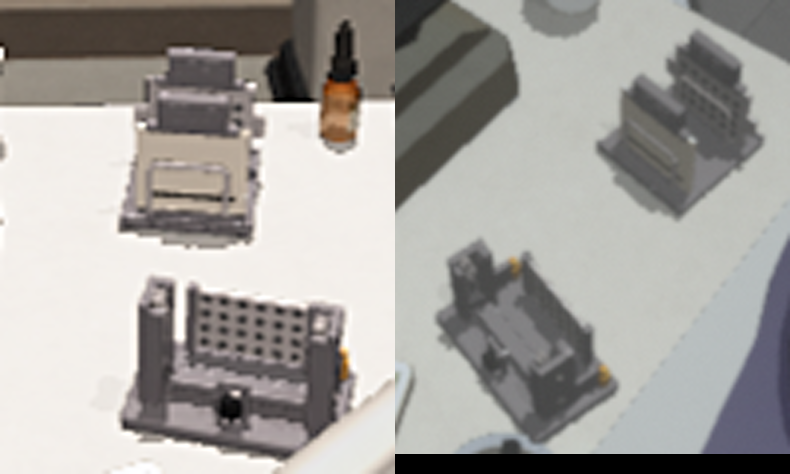

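The crop shows that the dam (cream, no holes) is nearer the cameras. The perforated eared plate is behind it, with its grip at about scene (265,177) and side (280,162). The counter electrode is on the rack side of the frame. Next comes a coarse height map so I can plan safe travel.

```bash
python3 - <<'E'
from h import *
g=np.zeros((21,21),int)
P=np.vstack([cloud(cam(n),np.load(f'pics/{n}0.npz')['d']).reshape(-1,3) for n in ['scene','side']])
P=P[~np.isnan(P[:,0])]
print('cols y from -350 step 50; rows x from 0')
for i in range(19):
    r=[]
    for j in range(21):
        m=(P[:,0]//50==i)&(P[:,1]//50==j-7); r.append(int(np.percentile(P[m,2],99)) if m.sum()>2 else -1)
    print(i*50,' '.join(f'{a:4d}' for a in r))
W=cloud(cam('side'),np.load('pics/side0.npz')['d'])
E
```

```text
cols y from -350 step 50; rows x from 0
0 -142   -1   -1    2   12  239  172   -1   75   12    4    3    3    3    3    4    3    2   -1   -1   -1
50 -146  -54    3    3    3  283  311  306  265    3    3    3    3    3    3    3    3  333   -1   -1   -1
100 -151 -147    5    3    2    3   12   12    3    3    3    2    3    3    3    3    1  345  452   -1   -1
150 -147    6    6    2    2    2    2    2    2    2    2    2    2    2    2    2   -1  345  453  437  345
200  -75    6    4    2    2    2  243  112  165    2   26   34    2    1    2   -1   -1   -1   -1   -1 -231
250  213    5    3    2    3  228  260  318  338   -1   33   35   35    2    2   -1   -1   -1   -1 -253 -237
300  214    3   17   19   16  167  268  333  369  368  377   -1   34   -1   -1   -1   -1   -1   -1 -246 -238
350  212    2   18   21   19    3  167  339  368  376  381    3   -1   -1   -1   -1   -1   -1   -1 -244 -239
400  209   83    5   16   77   77    2  166  356  380   68   99   -1   -1   -1   -1   -1   -1   -1 -251 -240
450   83  139   24   77   53   56    2    3    2    3   69   69   -1   -1   -1   -
[... 307 characters left out ...]
1   -1   -1   -1   -1   -1   -1   -1   -1   -1
650  223  232  233  233  233  228  203  200   86    2   -1   -1   -1   -1   -1   -1   -1   -1   -1   -1   -1
700  231  233  233  234  233  232  204  201    1   -1   -1   -1   -1   -1   -1   -1   -1   -1   -1   -1   -1
750  233  233  234  234  233  232  212  202   -1   -1   -1   -1   -1   -1   -1   -1   -1   -1   -1   -1   -1
800  233  233  233  233  252  231  202   -1   -1   -1   -1   -1   -1   -1   -1   -1   -1   -1   -1   -1   -1
850  232  233  233  233  250  214  201   -1   -1   -1   -1   -1   -1   -1   -1   -1   -1   -1   -1   -1   -1
900  229  231  231  232  231  201   -1   -1   -1   -1   -1   -1   -1   -1   -1   -1   -1   -1   -1   -1   -1
```

```bash
python3 -m inch '[[0,0,-110,0,0,0],[0,0,-110,0,0,0],[0,0,-110,0,0,0],[-465,-171,-110,0,0,0],[-465,-171,-110,0,0,0],[-465,-171,-110,0,0,0],[-465,-171,-110,0,0,0],[-465,-171,-110,0,0,0],[-465,-171,-110,0,0,0],[-465,-171,-110,0,0,0],[-465,-171,-110,0,0,0],[-465,-171,-110,0,0,0],[-465,-171,-110,0,0,0],[-465,-171,-110,0,0,0],[-465,-171,-110,0,0,0],[-465,-171,-110,0,0,0],[-465,-171,-110,0,0,0],[-465,-171,-110,0,0,0]]'
```

```text
time: 1.6
tcp_pos: [559.2, 330.5, 332.0]
tool_rot: [0.12, 0.993, -0.0, -0.001]
wrist_force: [0.1, -0.3, -0.3]
opening: 87.7
grasp_force: 0.0
```

```bash
python3 -m inch '[[-78,-320,0,0,0,0],[-78,-320,0,0,0,0],[-78,-320,0,0,0,0],[-78,-320,0,0,0,0],[-78,-320,0,0,0,0],[-78,-320,0,0,0,0],[-78,-320,0,0,0,0],[-78,-320,0,0,0,0],[-78,-320,0,0,0,0],[-78,-320,0,0,0,0],[-78,-320,0,0,0,0],[-78,-320,0,0,0,0]]'
python3 - <<'E'
from h import *
import pickle
s=sensors.read_state(); p,d=vision.grab_frame('wrist'); pickle.dump((s,p,d),open('pics/w1.pkl','wb'))
print(s['qpos'].round(2),s['tcp_pos'],(d>0).mean())
cv2.imwrite('pics/w1.png',p[:,:,::-1])
E
```

```text
time: 2.6
tcp_pos: [559.1, 3.5, 332.5]
tool_rot: [0.118, 0.993, 0.0, -0.0]
wrist_force: [0.3, 0.2, -0.5]
opening: 87.7
grasp_force: 0.0
[-0.38  0.22  0.35  1.62 -0.08  1.32  1.32] [559.13732397   3.48504569 332.52822545] 0.981903076171875
```

View pics/w1.png

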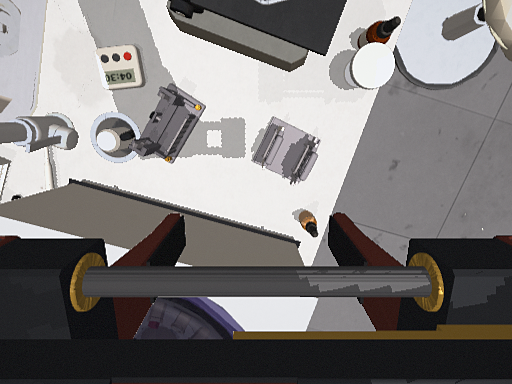

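The wrist view shows the frame at about (170,122) and the rack at about (286,150). The dam's grip is at (277,140) and the steel plate's at (303,157). The fingers are below them. I'll take a second wrist viewpoint and measure the top edges from both.

```bash
python3 -m inch '[[-60,50,60,0,0,0],[-60,50,60,0,0,0],[-60,50,60,0,0,0],[-60,50,60,0,0,0]]'
cat > meas.py <<'E'
from h import *
import pickle
def comp(W,m,lab):
    n,L,st,c=cv2.connectedComponentsWithStats(m.astype(np.uint8),connectivity=8)
    for i in range(1,n):
        if st[i,4]<12: continue
        P=W[L==i]; (cx,cy),(a,b),_=cv2.minAreaRect(P[:,:2].astype(np.float32))
        e=np.linalg.eigh(np.cov(P[:,:2].T))[1][:,1]
        print(lab,'n',st[i,4],'px',c[i].round(1),'box c',np.round([cx,cy],1),'size',np.round([a,b],1),'mean',P.mean(0).round(1),'z95',np.percentile(P[:,2],[50,95]).round(1),'axis deg',np.degrees(np.arctan2(e[1],e[0]))%180)
def run(f):
    s,p,d=pickle.load(open(f,'rb')); C=cam('wrist',s); W=cloud(C,d); X,Y,Z=W[...,0],W[...,1],W[...,2]
    near=(X>400)&(X<680)&(Y>-190)&(Y<140)
    comp(W,near&(Y>-30)&(X<630)&(Z>84)&(Z<102),'grip')
    comp(W,near&(Y<-20)&(Z>66)&(Z<84)&(X<560),'upr')
    comp(W,near&(Y<-20)&(Z>50)&(Z<62)&(X<560),'cel')
    comp(W,near&(Y>-20)&(X<630)&(Z>64)&(Z<76),'sheet')
    comp(W,near&(Y<-20)&(Z>4)&(Z<84)&(X<560),'frame')
    comp(W,near&(Y>-30)&(X<630)&(Z>4)&(Z<102),'rack')
E
python3 - <<'E'
from meas import *
s=sensors.read_state(); p,d=vision.grab_frame('wrist'); pickle.dump((s,p,d),open('pics/w2.pkl','wb'))
for f in ['pics/w1.pkl','pics/w2.pkl']: print(f); run(f)
a=pickle.load(open('pics/w1.pkl','rb'))[1][75:195,120:330,::-1]; b=p[:,:,::-1]
cv2.imwrite('pics/w12.png',cv2.resize(a,None,fx=3.8,fy=3.8,interpolation=cv2.INTER_CUBIC))
E
```

```text
time: 2.98
tcp_pos: [629.6, 39.3, 268.3]
tool_rot: [0.117, 0.993, -0.0, -0.003]
wrist_force: [-0.4, 0.8, -0.3]
opening: 87.7
grasp_force: 0.0
pics/w1.pkl
grip n 236 px [273.5 149.5] box c [544.5  30.5] size [11.2 43.9] mean [544.   30.5  90.3] z95 [90.7 92.1] axis deg 140.61205652769746
grip n 238 px [308.1 165.9] box c [579.8  74.4] size [12.  43.6] mean [578.7  73.9  90.1] z95 [90.5 92.2] axis deg 140.99661105984677
upr n 187 px [167.2  95.1] box c [435.8 -98.8] size [26.  13.1] mean [436.3 -97.7  74.1] z95 [74.8 77.6] axis deg 41.54517368356929
upr n 184 px [138.2 147.9] box c [ 496.7 -163.2] size [25.6 13.8] mean [ 497.  -162.3   73.9] z95 [74.7 78.4] axis deg 43.30133141748806
cel n 23 px [177.7 100.1] box c [443.9 -89.5] size [ 4.5 13.1] mean [444.2 -89.9  56.2] z95 [56.1 61.8] axis deg 141.28429349188215
cel n 128 px [177. 134.] box c [ 491.7 -107.1] size [ 6.2 71.8] mean [ 491.2 -106.6   53.6] z95 [53.6 55.8] axis deg 132.9378262822185
cel n 55 px [145.3 145.6] box c [ 496.9 -162.3] size [24.1 13.3] mean [ 496.4 -158.4   55.7] z95 [55.9 61.7] axis deg 33.41023132656696
sheet 
[... 2413 characters left out ...]
g 135.16455284547465
sheet n 43 px [266.  145.9] box c [601.5  55.5] size [ 7.  11.7] mean [601.2  56.5  70.1] z95 [69.9 71.9] axis deg 145.22132870114243
frame n 5004 px [113.9  80.3] box c [ 470.7 -126.8] size [ 74.7 115.8] mean [ 474.7 -120.1   29.5] z95 [21.7 75. ] axis deg 132.29189422087404
frame n 149 px [72.2 34.1] box c [ 402.3 -166.2] size [ 4.5 39.1] mean [ 402.  -162.    11.9] z95 [13.  16.4] axis deg 87.1509108091456
rack n 664 px [251.2   5.8] box c [424.8  71.3] size [82.9 19.1] mean [428.4  78.3  21. ] z95 [19.5 40.4] axis deg 69.92874098750832
rack n 3781 px [256.4 113.8] box c [561.5  52.9] size [90.1 85.8] mean [560.2  53.9  30. ] z95 [ 8.1 91.2] axis deg 42.84291351584574
```

View pics/w12.png

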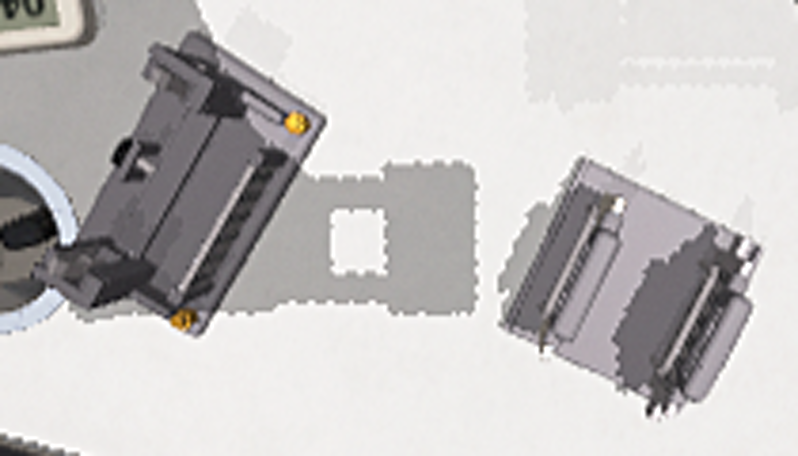

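The enlarged crop shows the frame at left, with two uprights and the counter electrode on the rack side. The rack is at right, with the steel plate in the lower-right place. Both viewpoints put the steel grip at (579.7,74.2) with its top at z 92, as expected. The frame's middle is near (466,-131). I'll take one closer, aligned view of the slots.

```bash
python3 -m inch '[[79,-229,33,0,0,0.58],[79,-229,33,0,0,0.58],[79,-229,33,0,0,0.58],[79,-229,33,0,0,0.58],[79,-229,33,0,0,0.58],[79,-229,33,0,0,0.58],[79,-229,33,0,0,0.58],[79,-229,33,0,0,0.58]]'
python3 - <<'E'
from meas import *
s=sensors.read_state(); p,d=vision.grab_frame('wrist'); pickle.dump((s,p,d),open('pics/w3.pkl','wb'))
print(s['qpos'].round(2))
run('pics/w3.pkl')
for f in ['w1','w2','w3']:
    s_,p_,d_=pickle.load(open(f'pics/{f}.pkl','rb')); W=cloud(cam('wrist',s_),d_)
    th=np.radians(43.3);ex=np.array([np.cos(th),np.sin(th)]);ey=np.array([-ex[1],ex[0]])
    Q=(W[...,:2]-[466.4,-130.9]); x=Q@ex;y=Q@ey;z=W[...,2]
    for lo,hi in [(38,44.5),(-44.5,-38)]:
        m=(y>lo)&(y<hi)&(abs(x)<20); print(f,lo,[(int(a),int(np.nanmax(z[m&(x>=a)&(x<a+1.5)],initial=-1)),int(np.nanmin(z[m&(x>=a)&(x<a+1.5)],initial=999))) for a in np.arange(-16.5,16,1.5)])
W=np.vstack([cloud(cam(n),np.load(f'pics/{n}0.npz')['d']).reshape(-1,3) for n in ['scene','side']]+[cloud(cam('wrist',s),d).reshape(-1,3)])
for x0 in range(360,640,20): print(x0,[int(np.nanmax(W[(W[:,0]//20==x0//20)&(W[:,1]//20==y0//20),2],initial=-1)) for y0 in range(-280,60,20)])
u=p[:,:,::-1]; ix=np.argwhere((abs(x)<45)&(abs(y)<65)&(z>5)&(z<85)); a=ix.min(0);b=ix.max(0); print(a,b)
cv2.imwrite('pics/w3c.png',cv2.resize(u[a[0]:b[0],a[1]:b[1]],None,fx=4,fy=4,interpolation=cv2.INTER_CUBIC)[:600,:800])
E
```

```text
time: 3.7
tcp_pos: [496.8, -170.5, 241.2]
tool_rot: [0.401, 0.916, 0.001, 0.001]
wrist_force: [0.6, 1.0, 0.0]
opening: 87.8
grasp_force: 0.0
[-0.2   0.23  0.54  1.84 -0.13  1.1   1.13]
grip n 615 px [477.7  58. ] box c [578.9  73.4] size [11.6 43.8] mean [578.1  72.8  89.5] z95 [90.1 92. ] axis deg 140.78008362418763
grip n 543 px [422.7  66.3] box c [543.7  29.8] size [11.4 43.9] mean [543.   29.6  89.8] z95 [90.4 92. ] axis deg 140.34293628832202
upr n 291 px [260.5  89.8] box c [435.8 -99.1] size [25.5 12.7] mean [435.7 -98.9  74.4] z95 [74.8 78.5] axis deg 42.038398098083945
upr n 245 px [260.6 169.1] box c [ 496.1 -163.7] size [24.9 13.6] mean [ 496.  -163.4   74.2] z95 [74.9 78.8] axis deg 44.508654200834656
cel n 192 px [289.3 129.3] box c [ 491.5 -107.2] size [ 5.2 70.9] mean [ 491.3 -107.2   53.3] z95 [53.3 55.5] axis deg 133.35466246971495
sheet n 407 px [463.4  61.2] box c [578.5  73.1] size [ 9.1 69.8] mean [577.4  72.3  70.2] z95 [70.2 75.1] axis deg 140.58830981982814
sheet n 313 px [411.7  69.4] box c [543.4  30.1] size [ 9.1 69.3] mean [542.6  28.7  70.4] z95 [70.3 74
[... 2597 characters left out ...]
2, 362, 37, 37, 72, 78, 34, 3, 2, 2, 2, 3, 2]
460 [141, 23, 26, 331, 332, 362, 362, 25, 22, 58, 56, 2, 2, 3, 4, 3, 2]
480 [5, 23, 23, 21, 11, 349, 362, 362, 55, 55, 2, 3, 2, 2, 3, 2, 11]
500 [2, 5, 4, 5, 4, 79, 349, 362, 355, 4, 2, 2, 3, 3, 2, 13, 70]
520 [202, 43, 1, 1, 2, 2, 326, 349, 352, 330, 3, 3, 2, 2, 14, 94, 92]
540 [204, 203, 201, 1, 1, 2, 2, 2, 2, 2, 3, 2, 4, 13, 92, 94, 90]
560 [203, 204, 203, 203, 200, 1, 1, 2, 3, 3, 3, 2, 3, 12, 91, 92, 11]
580 [217, 214, 213, 204, 204, 202, 199, 2, 1, 2, 4, 2, 2, 2, 11, 11, 91]
600 [219, 215, 215, 214, 216, 214, 213, 202, 42, 2, 2, 1, 3, 3, 3, 8, 73]
620 [228, 231, 232, 231, 230, 230, 226, 214, 202, 201, 2, 2, 1, 2, 3, 3, 2]
[ 84 228] [176 292]
```

View pics/w3c.png

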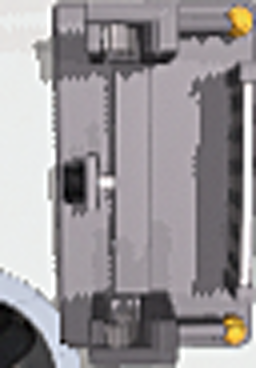

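The crop shows both slots clearly, with the rear wall on the counter-electrode side. The lead-in edge at x≈+5 and the lip at x≈-5, about 80 high, fit the stated geometry. Next I'll go above the steel plate with the opening at 40 mm.

```bash
python3 -m inch '[[124,227,0,0,0,-0.146],[124,227,0,0,0,-0.146],[124,227,0,0,0,-0.146],[124,227,0,0,0,-0.146],[124,227,0,0,0,-0.146],[124,227,0,0,0,-0.146],[124,227,0,0,0,-0.146],[124,227,30,0,0,-0.146],[124,227,60,0,0,-0.146],[124,227,90,0,0,-0.146],[124,227,115,0,0,-0.146],[124,227,115,0,0,-0.146],[124,227,115,0,0,-0.146]]' 40
python3 - <<'E'
from meas import *
s=sensors.read_state(); p,d=vision.grab_frame('wrist'); pickle.dump((s,p,d),open('pics/w4.pkl','wb'))
print(s['tcp_pos'],s['tool_rot'].round(4),s['qpos'].round(2)); run('pics/w4.pkl')
cv2.imwrite('pics/w4.png',p[:,:,::-1])
E
```

```text
time: 4.83
tcp_pos: [579.2, 78.2, 124.4]
tool_rot: [0.33, 0.944, -0.0, -0.001]
wrist_force: [1.3, -0.3, 0.3]
opening: 39.9
grasp_force: 0.0
[579.16842932  78.21781926 124.3661285 ] [ 3.30e-01  9.44e-01 -4.00e-04 -1.00e-03] [-0.48  0.46  0.35  1.82 -0.2   0.9   0.86]
grip n 857 px [179.2 210.5] box c [544.   31.4] size [12.1 43.1] mean [543.3  33.4  90.2] z95 [90.8 92.1] axis deg 141.46740274973035
grip n 863 px [254.5 212.2] box c [579.2  74.7] size [11.3 43.8] mean [578.4  75.5  90.3] z95 [90.8 92. ] axis deg 141.2122246199599
cel n 175 px [  4.4 196.5] box c [444.5 -89.6] size [ 5.2 14.6] mean [444.7 -89.8  54.8] z95 [54.6 59.2] axis deg 137.9616538137855
cel n 385 px [ 35.8 234.3] box c [ 485.8 -101. ] size [ 6.4 55.5] mean [484.  -97.6  52.9] z95 [53.2 55.5] axis deg 132.9911659451286
sheet n 158 px [108.3   1.9] box c [405.   87.9] size [20.4  2. ] mean [404.8  86.9  68. ] z95 [67.7 72.8] axis deg 58.95409265706342
sheet n 214 px [185.1 176.4] box c [532.9  42.4] size [ 7.8 37.6] mean [527.2  47.2  70.5] z95 [70.6 74.7] axis deg 152.1228858843908
sheet n 150 px [255.2 173. ] box c [558.4  91.7] size [ 9.4 15.4] mean [558.9  91.5  70.5] z95 [70.7 73.8] axis deg 142.6652513782678
sheet n 84 px [189.5 232.3] box c [561.5  21.6] size [ 4.4 31.3] mean [564.1  18.6  70.3] z95 [70.  74.3] axis deg 128.6796996845766
sheet n 15 px [254.5 243.5] box c [605.2  53.9] size [2.5 3.4] mean [605.2  53.8  69.5] z95 [69.4 70.4] axis deg 146.39457908502501
frame n 6393 px [ 41.6 213.7] box c [ 469.  -119.5] size [ 68.2 103.4] mean [ 468.4 -102.2   24.7] z95 [21.8 53. ] axis deg 147.31496868132933
rack n 6012 px [133.1  34.7] box c [417.9  73.4] size [101.   37.3] mean [417.7  81.2  39.4] z95 [47.  59.4] axis deg 74.98213911712489
rack n 8237 px [223. 187.] box c [560.5  53.9] size [90.3 83.4] mean [555.9  57.3  34.8] z95 [ 8.4 91.4] axis deg 48.07748114993155
```

View pics/w4.png

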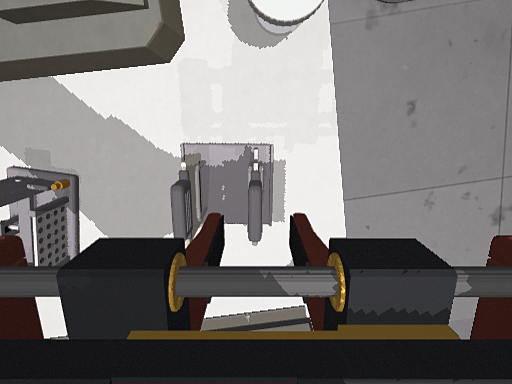

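The wrist view shows the steel grip at (255,212), between the open fingertips at columns 213 and 298. The dam is clear at (180,210). I'll descend.

```bash
python3 -m inch '[[-2,-2.7,0,0,0,0],[-2,-2.7,20,0,0,0],[-2,-2.7,40,0,0,0],[-2,-2.7,55,0,0,0],[-2,-2.7,62,0,0,0],[-2,-2.7,62,0,0,0],[-2,-2.7,62,0,0,0]]'
```

```text
time: 5.47
tcp_pos: [580.4, 73.5, 63.9]
tool_rot: [0.331, 0.944, 0.0, 0.001]
wrist_force: [1.4, -0.7, 0.0]
opening: 39.8
grasp_force: 0.0
```

```bash
python3 -m inch '[[0,0,1,0,0,0],[0,0,1,0,0,0],[0,0,1,0,0,0],[0,0,1,0,0,0],[0,0,1,0,0,0],[0,0,1,0,0,0],[0,0,1,0,0,0],[0,0,1,0,0,0],[0,0,1,0,0,0],[0,0,1,0,0,0]]' 0 45
```

```text
time: 6.3
tcp_pos: [580.4, 74.2, 62.0]
tool_rot: [0.331, 0.944, 0.001, 0.001]
wrist_force: [3.7, 4.4, 0.5]
opening: 9.8
grasp_force: 45.0
```

```bash
python3 -m inch '[[0,0,-5,0,0,0],[0,0,-15,0,0,0],[0,0,-30,0,0,0],[0,0,-50,0,0,0],[0,0,-70,0,0,0],[0,0,-90,0,0,0],[0,0,-115,0,0,0],[0,0,-135,0,0,0],[0,0,-135,0,0,0],[0,0,-135,0,0,0]]'
python3 - <<'E'
from meas import *
s=sensors.read_state(); p,d=vision.grab_frame('wrist'); pickle.dump((s,p,d),open('pics/w5.pkl','wb'))
print(s['tcp_pos'],s['tool_rot'].round(4),s['wrist_force'].round(1))
W=cloud(cam('wrist',s),d); T=R.from_quat(s['tool_rot']).as_matrix(); Q=(W-s['tcp_pos'])@T
m=(Q[...,0]>16)&(Q[...,0]<50)&(abs(Q[...,1])<12)&(Q[...,2]<60)&(Q[...,2]>-25)
for lo in range(-22,60,6):
    k=m&(Q[...,2]>=lo)&(Q[...,2]<lo+6)
    if k.sum()>3: print(lo,k.sum(),'x',Q[k][:,0].min().round(1),Q[k][:,0].max().round(1),'y',Q[k][:,1].min().round(1),np.median(Q[k][:,1]).round(2),Q[k][:,1].max().round(1))
cv2.imwrite('pics/w5.png',p[:,:,::-1])
E
```

```text
time: 7.13
tcp_pos: [579.3, 72.7, 196.7]
tool_rot: [0.331, 0.944, -0.0, 0.0]
wrist_force: [-0.3, -0.1, -2.1]
opening: 9.8
grasp_force: 45.0
[579.25626511  72.68726074 196.67477904] [ 3.313e-01  9.435e-01 -2.000e-04  0.000e+00] [-0.3 -0.1 -2.1]
-22 63 x 16.1 23.1 y -6.6 -1.38 3.4
-16 65 x 20.5 27.3 y -5.8 -1.4 3.5
-10 269 x 20.2 35.9 y -5.9 -0.85 3.7
-4 10 x 35.4 35.9 y -2.6 -1.13 0.3
2 13 x 35.2 35.9 y -2.6 -1.43 0.4
8 15 x 35.3 42.8 y -2.7 -0.82 0.4
14 77 x 35.1 43.9 y -2.7 -1.45 0.5
20 8 x 43.0 43.8 y -2.8 -1.14 0.5
26 4 x 43.0 43.7 y -2.8 -1.14 0.5
```

View pics/w5.png

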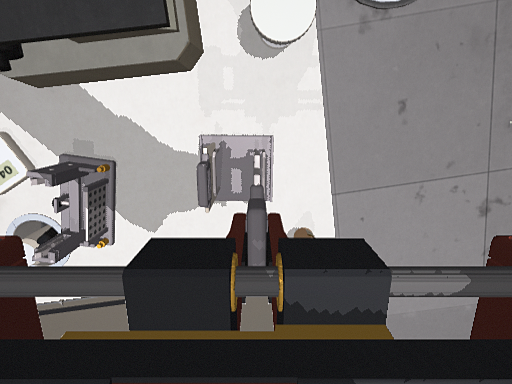

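The wrist view shows the plate held with its ears visible, and the rack and dam undisturbed. The frame is at (80,205) with both uprights in sight. The held plate appears at tool y = -1.1, so the camera has that bias and I'll align frame and plate in the same camera readings. I'll move near the frame and measure again.

```bash
python3 -m inch '[[-53,-130,0,0,0,0.139],[-53,-130,0,0,0,0.139],[-53,-130,0,0,0,0.139],[-53,-130,0,0,0,0.139],[-53,-130,0,0,0,0.139],[-53,-130,0,0,0,0.139],[-53,-130,0,0,0,0.139],[-53,-130,0,0,0,0.139]]'
cat > fr.py <<'E'
from meas import *
def fr(f,new=True):
    if new:
        s=sensors.read_state(); p,d=vision.grab_frame('wrist'); pickle.dump((s,p,d),open(f,'wb'))
    s,p,d=pickle.load(open(f,'rb'))
    T=R.from_quat(s['tool_rot']).as_matrix(); W=cloud(cam('wrist',s),d); Q=(W-s['tcp_pos'])@T
    th=np.degrees(np.arctan2(T[1,1],T[0,1])); print('tcp',s['tcp_pos'].round(1),'tool y deg',th.round(2),'tilt',T[:,2].round(4))
    near=(abs(W[...,0]-466)<75)&(abs(W[...,1]+131)<75)
    # rear posts' flat tops (z 76): 
    Z=W[...,2]
    for nm,m in {'top':near&(Z>72.5)&(Z<77.5),'cel':near&(Z>50)&(Z<60),'lip':near&(Z>77.5)&(Z<84)}.items():
        n,L,st,c=cv2.connectedComponentsWithStats(m.astype(np.uint8),connectivity=8)
        for i in range(1,n):
            if st[i,4]<20: continue
            q=Q[L==i]; print(nm,st[i,4],'tool x',np.percentile(q[:,0],[1,50,99]).round(1),'tool y',np.percentile(q[:,1],[1,50,99]).round(1),'px',c[i].round(0), 'Z',np.median(W[L==i][:,2]).round(1))
    return s,p,d,W,Q
E
python3 - <<'E'
from fr import *
s,p,d,W,Q=fr('pics/w6.pkl'); print(s['wrist_force'].round(1))
print('w3'); fr('pics/w3.pkl',False)
m=(abs(Q[...,1])<12)&(Q[...,0]>30)&(Q[...,0]<50)&(Q[...,2]<60)&(Q[...,2]>10); print('ear',Q[m][:,0].max(),Q[m][:,1].min(),Q[m][:,1].max())
E
```

```text
time: 7.85
tcp_pos: [539.7, -59.6, 195.7]
tool_rot: [0.395, 0.919, -0.0, -0.001]
wrist_force: [-0.1, 0.5, -1.2]
opening: 9.7
grasp_force: 45.0
tcp [539.7 -59.6 195.7] tool y deg 43.5 tilt [-1.6e-03  3.0e-04 -1.0e+00]
top 227 tool x [36.7 45.5 49.4] tool y [-114.5  -96.6  -89.2] px [157. 139.] Z 75.2
top 29 tool x [36.8 40.4 42.7] tool y [-106.2 -103.7 -102.6] px [152. 144.] Z 75.9
top 208 tool x [-51.8 -46.9 -38.8] tool y [-114.3  -98.8  -89.7] px [163. 225.] Z 75.4
cel 37 tool x [36.1 42.1 49.3] tool y [-89.7 -89.3 -88.9] px [173. 139.] Z 55.3
cel 246 tool x [-37.   -1.   34.4] tool y [-69.9 -67.  -64.3] px [196. 179.] Z 53.3
cel 50 tool x [-45.  -40.3 -38.7] tool y [-115.5 -109.7 -102.7] px [161. 214.] Z 53.9
cel 53 tool x [-52.4 -40.6 -38.6] tool y [-98.9 -90.  -89.4] px [176. 216.] Z 55.0
lip 26 tool x [37.  39.9 42.9] tool y [-108.7 -106.5 -104. ] px [148. 144.] Z 78.7
lip 22 tool x [-45.2 -42.2 -39.5] tool y [-108.2 -106.5 -105.1] px [155. 223.] Z 79.4
[-0.1  0.5 -1.2]
w3
tcp [ 496.8 -170.5  241.2] tool y deg 42.75 tilt [ 2.2e-03  6.0e-04 -1.0e+00]
top 213 tool x [ 87.7  96.  100.3] tool y [-9.2  7.1 16. ] px [262.  89.] Z 75.1
top 163 tool x [-1.1  3.8 12.1] tool y [-8.7  7.8 16. ] px [262. 171.] Z 75.1
cel 192 tool x [14.9 49.9 85.6] tool y [35.8 38.5 41.5] px [289. 129.] Z 53.3
lip 23 tool x [88.4 90.6 93.7] tool y [-2.7 -0.5  1.4] px [257.  93.] Z 78.7
lip 21 tool x [ 5.6  9.2 11.7] tool y [-2.7 -0.4  1.7] px [257. 167.] Z 79.0
ear 43.73072844615468 -2.6887292364985895 0.663111900925415
```

```bash
python3 -m inch '[[-1.5,-100.2,0,0,0,0.005],[-1.5,-100.2,0,0,0,0.005],[-1.5,-100.2,0,0,0,0.005],[-1.5,-100.2,30,0,0,0.005],[-1.5,-100.2,60,0,0,0.005],[-1.5,-100.2,70,0,0,0.005],[-1.5,-100.2,70,0,0,0.005],[-1.5,-100.2,70,0,0,0.005],[-1.5,-100.2,70,0,0,0.005],[-1.5,-100.2,70,0,0,0.005]]'
python3 - <<'E'
from fr import *
s,p,d,W,Q=fr('pics/w7.pkl'); print(s['wrist_force'].round(1),s['torque'].round(2))
m=(abs(Q[...,1])<12)&(Q[...,0]>37)&(Q[...,0]<50)&(Q[...,2]<45)&(Q[...,2]>8); print('ear',Q[m][:,0].max(),Q[m][:,1].min(),Q[m][:,1].max(),Q[m][:,2].max())
cv2.imwrite('pics/w7.png',cv2.resize(p[120:260,180:330,::-1],None,fx=4,fy=4,interpolation=cv2.INTER_CUBIC))
E
```

```text
time: 8.73
tcp_pos: [469.1, -131.0, 127.9]
tool_rot: [0.398, 0.917, 0.0, 0.001]
wrist_force: [0.3, -0.3, -2.7]
opening: 9.4
grasp_force: 45.0
tcp [ 469.1 -131.   127.9] tool y deg 43.12 tilt [ 2.1e-03 -1.0e-04 -1.0e+00]
top 376 tool x [40.2 49.2 52.9] tool y [-14.8   2.4   9.9] px [258. 141.] Z 75.2
top 23 tool x [40.2 43.5 46.4] tool y [-5.7 -4.4 -2.9] px [252. 148.] Z 75.6
cel 35 tool x [53.  53.1 54.1] tool y [-13.4  -1.4   9.7] px [256. 133.] Z 54.4
cel 377 tool x [-33.3   4.8  38.1] tool y [29.6 32.2 35. ] px [295. 191.] Z 53.4
lip 45 tool x [40.7 43.1 46. ] tool y [-9.2 -6.6 -5.1] px [249. 149.] Z 78.8
[ 0.3 -0.3 -2.7] [-0.05 -0.   -0.02]
ear 43.776744529243786 -2.6787511064479683 0.6722868185858054 29.56326493022074
```

View pics/w7.png

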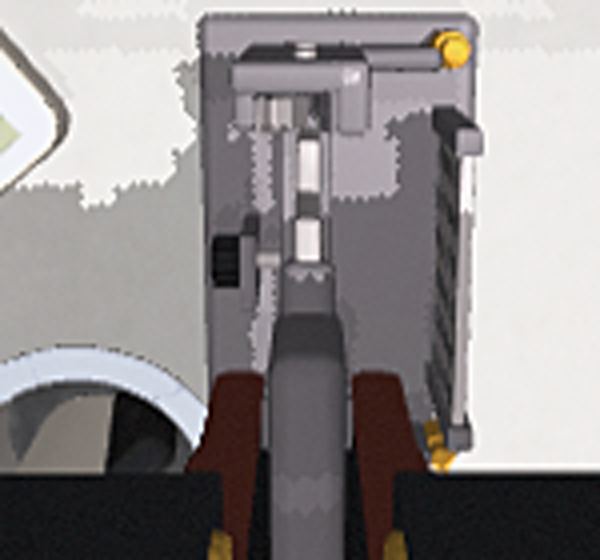

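The crop shows the +y ear (bright, around crop (307,165)) above the slot, between the lip (275,110) and the rear wall (345,110). It lines up across the slot, but along the slots it's about 2 mm short, so I'll shift +2 in tool x and go down.

```bash
python3 -m inch '[[2,-0.3,0,0,0,0],[2,-0.3,0,0,0,0],[2,-0.3,4,0,0,0],[2,-0.3,8,0,0,0],[2,-0.3,12,0,0,0],[2,-0.3,12,0,0,0],[2,-0.3,12,0,0,0],[2,-0.3,12,0,0,0]]'
python3 - <<'E'
from fr import *
s,p,d,W,Q=fr('pics/w8.pkl'); print(s['wrist_force'].round(1),s['torque'].round(2))
m=(abs(Q[...,1])<12)&(Q[...,0]>37)&(Q[...,0]<50)&(Q[...,2]<31)&(Q[...,2]>8); print('ear',Q[m][:,0].max(),Q[m][:,1].min(),Q[m][:,1].max(),Q[m][:,2].max())
E
```

```text
time: 9.45
tcp_pos: [466.3, -129.9, 114.5]
tool_rot: [0.398, 0.917, -0.0, -0.0]
wrist_force: [0.1, -0.3, -1.7]
opening: 10.1
grasp_force: 45.0
tcp [ 466.3 -129.9  114.5] tool y deg 43.08 tilt [-4.e-04 -0.e+00 -1.e+00]
top 470 tool x [36.9 46.2 50.3] tool y [-13.6   2.9  11.4] px [259. 147.] Z 75.2
cel 35 tool x [50.1 50.3 51.3] tool y [-11.9   0.1  11.3] px [258. 138.] Z 56.7
cel 384 tool x [-32.    4.5  35.3] tool y [30.9 33.6 36.4] px [299. 195.] Z 53.2
lip 52 tool x [37.5 40.9 43.7] tool y [-7.7 -5.5 -3.5] px [250. 154.] Z 79.0
[ 0.1 -0.3 -1.7] [-0.07 -0.05 -0.02]
ear 43.67245297073762 -2.6719645862019497 0.6636340830115469 28.41763638969312
```

```bash
python3 -m inch '[[-0.8,0.8,0,0,0,0],[-0.8,0.8,1,0,0,0],[-0.8,0.8,3,0,0,0],[-0.8,0.8,5,0,0,0],[-0.8,0.8,6,0,0,0],[-0.8,0.8,6,0,0,0],[-0.8,0.8,6,0,0,0]]'
python3 -m inch '[[0,0,0,0,0,0],[0,0,0,0,0,0]]'
```

```text
time: 10.08
tcp_pos: [467.4, -129.9, 108.5]
tool_rot: [0.398, 0.917, -0.0, -0.0]
wrist_force: [-0.0, -0.9, -2.0]
opening: 9.6
grasp_force: 45.0
time: 10.25
tcp_pos: [467.6, -129.9, 108.7]
tool_rot: [0.398, 0.917, 0.0, 0.0]
wrist_force: [-0.2, 0.6, -1.1]
opening: 9.6
grasp_force: 45.0
```

```bash
python3 -m inch '[[0,0,1,0,0,0],[0,0,2,0,0,0],[0,0,3,0,0,0],[0,0,4,0,0,0],[0,0,4,0,0,0]]'; python3 - <<'E'
from plant import sensors
s=sensors.read_state();print(s['torque'].round(2))
E
```

```text
time: 10.67
tcp_pos: [467.7, -129.7, 104.5]
tool_rot: [0.398, 0.917, 0.0, 0.0]
wrist_force: [1.1, -0.0, -1.8]
opening: 9.5
grasp_force: 45.0
[ 0.04 -0.2   0.08]
```

```bash
python3 -m inch '[[0,0,1,0,0,0],[0,0,2,0,0,0],[0,0,3,0,0,0],[0,0,4,0,0,0]]'; python3 - <<'E'
from plant import sensors
s=sensors.read_state();print(s['torque'].round(2))
E
python3 -m inch '[[0,0,1,0,0,0],[0,0,2,0,0,0],[0,0,3,0,0,0]]'
```

```text
time: 11.0
tcp_pos: [467.9, -129.8, 100.7]
tool_rot: [0.398, 0.917, 0.0, 0.0]
wrist_force: [1.3, 1.2, 0.8]
opening: 9.8
grasp_force: 45.0
[ 0.32 -0.28  0.01]
time: 11.25
tcp_pos: [467.9, -129.8, 97.7]
tool_rot: [0.398, 0.917, 0.0, 0.0]
wrist_force: [1.6, 0.4, 2.3]
opening: 9.6
grasp_force: 45.0
```

```bash
for i in 1; do python3 -m inch '[[0,0,1,0,0,0],[0,0,2,0,0,0],[0,0,3,0,0,0],[0,0,4,0,0,0]]'; done
python3 -m inch '[[0,0,1,0,0,0],[0,0,2,0,0,0],[0,0,3,0,0,0],[0,0,4,0,0,0]]'; python3 - <<'E'
from plant import sensors
s=sensors.read_state();print(s['torque'].round(2))
E
```

```text
time: 11.58
tcp_pos: [467.8, -129.7, 93.6]
tool_rot: [0.398, 0.917, 0.0, 0.0]
wrist_force: [1.9, 2.1, 0.6]
opening: 10.2
grasp_force: 45.0
time: 11.92
tcp_pos: [467.6, -129.7, 89.5]
tool_rot: [0.398, 0.917, 0.0, 0.0]
wrist_force: [2.1, 2.4, 1.3]
opening: 9.9
grasp_force: 45.0
[ 0.65 -0.77  0.04]
```

```bash
python3 -m inch '[[0,0.3,1,0,0,0],[0,0.3,2,0,0,0],[0,0.3,3,0,0,0]]'; python3 -m inch '[[0,0,1,0,0,0],[0,0,2,0,0,0]]'; python3 - <<'E'
from plant import sensors
s=sensors.read_state();print(s['torque'].round(2))
E
```

```text
time: 12.17
tcp_pos: [467.7, -129.6, 86.5]
tool_rot: [0.398, 0.917, 0.0, -0.0]
wrist_force: [3.7, 2.6, 1.1]
opening: 9.7
grasp_force: 45.0
time: 12.33
tcp_pos: [467.7, -129.7, 84.5]
tool_rot: [0.398, 0.917, 0.0, -0.0]
wrist_force: [1.9, 3.1, 0.1]
opening: 9.6
grasp_force: 45.0
[ 0.57 -0.69  0.05]
```

Now come the last millimetres, so I'll take smaller steps and read the force.

```bash
python3 -m inch '[[0,0,0.5,0,0,0],[0,0,1,0,0,0],[0,0,1.5,0,0,0],[0,0,2,0,0,0]]'|grep -E 'tcp|wrist';python3 -m inch '[[0,0,0.5,0,0,0],[0,0,1,0,0,0]]'|grep -E 'tcp|wrist';python3 -m inch '[[0,0,0.5,0,0,0],[0,0,1,0,0,0]]'|grep -E 'tcp|wrist'
```

```text
tcp_pos: [467.8, -129.7, 82.7]
wrist_force: [2.0, 0.7, 2.2]
tcp_pos: [467.9, -129.7, 81.7]
wrist_force: [1.4, 2.5, 3.9]
tcp_pos: [467.9, -129.7, 80.7]
wrist_force: [1.7, 2.2, 4.0]
```

```bash
python3 -m inch '[[0,0,0.5,0,0,0],[0,0,1,0,0,0]]'|grep -E 'tcp|wrist';python3 -m inch '[[0,0,0.5,0,0,0],[0,0,1,0,0,0]]'|grep -E 'tcp|wrist'
```

```text
tcp_pos: [467.9, -129.7, 79.7]
wrist_force: [2.3, 2.0, 5.1]
tcp_pos: [468.0, -129.8, 78.8]
wrist_force: [2.3, 1.1, 5.5]
```

```bash
python3 -c "
from plant import sensors
s=sensors.read_state();print(s.keys(),s['torque'].round(2),s['tcp_pos'].round(2))"
```

```text
dict_keys(['time', 'qpos', 'qvel', 'joint_torque', 'tcp_pos', 'tool_rot', 'wrist_force', 'torque', 'grasp_force', 'opening']) [ 0.58 -0.61  0.12] [ 467.98 -129.76   78.78]
```

```bash
python3 -m inch '[[0,0,0.5,0,0,0]]'|grep -E 'tcp|wrist';python3 -m inch '[[0,0,0.5,0,0,0]]'|grep -E 'tcp|wrist';python3 -m inch '[[0,0,0.5,0,0,0]]'|grep -E 'tcp|wrist';python3 -m inch '[[0,0,0.5,0,0,0]]'|grep -E 'tcp|wrist'
```

```text
tcp_pos: [468.0, -129.8, 78.3]
wrist_force: [2.3, 1.3, 5.7]
tcp_pos: [467.9, -129.7, 77.7]
wrist_force: [3.2, 3.2, 5.3]
tcp_pos: [467.9, -129.7, 77.2]
wrist_force: [2.8, 1.6, 2.6]
tcp_pos: [467.9, -129.7, 76.6]
wrist_force: [3.3, 1.9, 4.1]
```

```bash
python3 -m inch '[[0,0,0.3,0,0,0]]'|grep -E 'tcp|wrist';python3 -m inch '[[0,0,0.3,0,0,0]]'|grep -E 'tcp|wrist'
```

```text
tcp_pos: [467.9, -129.7, 76.3]
wrist_force: [1.5, 2.5, 4.9]
tcp_pos: [467.9, -129.7, 76.2]
wrist_force: [1.6, 3.4, 11.1]
```

```bash
python3 -m inch '[[0,0,0.3,0,0,0]]'|grep -E 'tcp|wrist'
```

```text
tcp_pos: [467.9, -129.7, 76.2]
wrist_force: [0.3, 2.6, 12.5]
```

```bash
python3 -m inch '[[0,0,0.3,0,0,0],[0,0,0.3,0,0,0]]'|grep -E 'tcp|wrist'; python3 - <<'E'
from fr import *
s,p,d,W,Q=fr('pics/w9.pkl'); print(s['wrist_force'].round(1),s['torque'].round(2))
cv2.imwrite('pics/w9.png',cv2.resize(p[90:230,180:330,::-1],None,fx=4,fy=4,interpolation=cv2.INTER_CUBIC))
E
```

```text
tcp_pos: [468.0, -129.7, 76.1]
wrist_force: [0.2, 2.1, 14.3]
tcp [ 468.  -129.7   76.1] tool y deg 43.08 tilt [ 6.e-04  4.e-04 -1.e+00]
top 745 tool x [38.1 46.8 51.2] tool y [-14.9   0.4  10.2] px [257. 153.] Z 75.2
top 67 tool x [-50.8 -49.2 -47.7] tool y [-7.9 -0.6  5.9] px [257. 298.] Z 75.3
cel 47 tool x [50.8 51.3 52.2] tool y [-15.1  -1.9   9.7] px [254. 141.] Z 56.2
cel 430 tool x [-15.5  14.9  36.3] tool y [29.5 32.2 35.1] px [306. 196.] Z 53.2
lip 73 tool x [38.7 41.6 44.5] tool y [-8.7 -6.9 -4.7] px [246. 162.] Z 78.9
lip 82 tool x [28.9 32.8 35.8] tool y [-3.6 -1.3  1.6] px [256. 179.] Z 82.9
lip 48 tool x [10.2 10.5 10.9] tool y [-14.7 -11.1  -7.6] px [239. 215.] Z 80.5
lip 46 tool x [10.2 10.5 10.9] tool y [ 5.7  9.3 12.7] px [274. 215.] Z 81.0
[ 0.2  2.1 14.3] [ 0.67 -0.06  0.15]
```

View pics/w9.png

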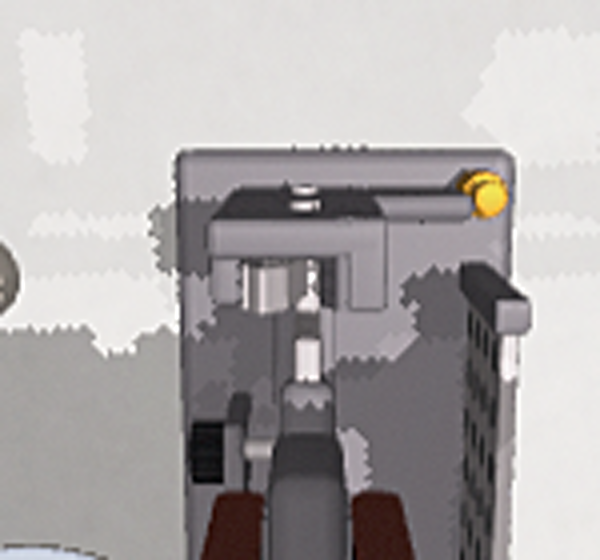

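The crop shows the ear well down in the +y slot, between clip and rear wall. The sheet's top edge is 4.0 mm above the lips, which matches a seated plate. The moment puts the contact at the +y end of the bar, so I'll tilt slightly to bring the -y end down and watch the moment.

```bash
python3 -m inch '[[0,0,0,0,0.003,0],[0,0,0,0,0.006,0],[0,0,0,0,0.006,0]]'|grep -E 'tcp|wrist|rot'; python3 -c "
from plant import sensors
s=sensors.read_state();print(s['torque'].round(2),s['tcp_pos'].round(2),s['tool_rot'].round(4))"
```

```text
tcp_pos: [468.1, -129.8, 76.1]
tool_rot: [0.398, 0.917, 0.001, -0.002]
wrist_force: [0.7, 3.5, 13.7]
[ 0.54 -0.28  0.14] [ 468.07 -129.82   76.12] [ 0.3981  0.9173  0.0015 -0.0025]
```

```bash
python3 -m inch '[[0,0,0.1,0,0.003,0],[0,0,0.2,0,0.005,0],[0,0,0.2,0,0.005,0]]'|grep -E 'tcp|wrist|rot'; python3 -c "
from plant import sensors
s=sensors.read_state();print(s['torque'].round(2),s['tcp_pos'].round(2),s['tool_rot'].round(4))"
```

```text
tcp_pos: [468.2, -129.9, 76.1]
tool_rot: [0.398, 0.917, 0.003, -0.005]
wrist_force: [-0.5, 2.3, 15.8]
[ 0.42 -0.2   0.13] [ 468.23 -129.92   76.12] [ 0.3981  0.9173  0.0025 -0.0046]
```

```bash
python3 -m inch '[[0,0,0,0,0.003,0],[0,0,0,0,0.006,0],[0,0,0,0,0.006,0]]'|grep -E 'tcp|wrist|rot'; python3 -c "
from plant import sensors
s=sensors.read_state();print(s['torque'].round(2),s['tcp_pos'].round(2),s['tool_rot'].round(4))"
```

```text
tcp_pos: [468.4, -130.0, 76.2]
tool_rot: [0.398, 0.917, 0.004, -0.007]
wrist_force: [0.1, 1.9, 16.1]
[ 0.34 -0.31  0.11] [ 468.36 -130.03   76.19] [ 0.3981  0.9173  0.0037 -0.0072]
```

```bash
python3 -m inch '[[0,0,-0.4,0,0,0],[0,0,-0.6,0,0,0]]'|grep -E 'tcp|wrist|rot'; python3 -m inch '[[0,0,0,0,0,0],[0,0,0,0,0,0],[0,0,0,0,0,0],[0,0,0,0,0,0],[0,0,0,0,0,0],[0,0,0,0,0,0]]' 26 ; python3 -m inch '[[0,0,-10,0,0,0],[0,0,-25,0,0,0],[0,0,-45,0,0,0],[0,0,-70,0,0,0],[0,0,-100,0,0,0],[0,0,-130,0,-0.017,0],[-30,0,-130,0,-0.017,0],[-60,0,-130,0,-0.017,0],[-60,0,-130,0,-0.017,0],[-60,0,-130,0,-0.017,0],[-60,0,-130,0,-0.017,0]]'
cat > chk.py <<'E'
from fr import *
import sys
s,p,d,W,Q=fr('pics/%s.pkl'%sys.argv[1])
th=np.radians(43.2);ex=np.array([np.cos(th),np.sin(th)]);ey=np.array([-ex[1],ex[0]])
q=W[...,:2]-[466.4,-130.9];x=q@ex;y=q@ey;z=W[...,2]
print('grip z>100', end=' '); m=(abs(y)<30)&(abs(x)<10)&(z>98)&(z<112)
for lo in range(-24,24,6):
    k=m&(y>=lo)&(y<lo+6); print(lo,k.sum(),z[k].mean().round(2) if k.any() else None,x[k].mean().round(2) if k.any() else None,end='; ')
g=m; k=m&(z>np.nanmedian(z[m])-1.5); A=np.c_[y[k],x[k],np.ones(k.sum())]; print('\nfit slope y,x,z0',np.linalg.lstsq(A,z[k],rcond=None)[0].round(4),k.sum(),'axis',np.polyfit(y[k],x[k],1))
for lo,hi in [(-36,-25),(25,36)]:
    k=(y>lo)&(y<hi)&(abs(x)<5)&(z>76)&(z<92); print('sheet',lo,k.sum(),np.percentile(z[k],[50,80,95]) if k.any() else None, np.median(x[k]) if k.any() else None)
for lo,hi in [(-44,-38),(38,44)]:
    k=(y>lo)&(y<hi)&(abs(x)<5)&(z>45)&(z<72);print('ear',lo,k.sum(),np.percentile(z[k],[5,50,80,95]) if k.any() else None)
cv2.imwrite('pics/%s.png'%sys.argv[1],p[:,:,::-1])
E
python3 chk.py w10
```

```text
tcp_pos: [468.3, -130.0, 76.3]
tool_rot: [0.398, 0.917, 0.003, -0.007]
wrist_force: [2.0, 1.2, 5.8]
time: 15.55
tcp_pos: [467.4, -129.7, 75.6]
tool_rot: [0.398, 0.917, 0.003, -0.008]
wrist_force: [-0.1, 0.1, -0.4]
opening: 25.8
grasp_force: 0.0
time: 16.47
tcp_pos: [509.4, -174.8, 204.7]
tool_rot: [0.398, 0.917, -0.0, -0.001]
wrist_force: [-0.8, -0.4, -0.7]
opening: 25.9
grasp_force: 0.0
tcp [ 509.4 -174.8  204.7] tool y deg 43.05 tilt [-1.3e-03  3.0e-04 -1.0e+00]
top 274 tool x [ 99.2 107.4 111.9] tool y [-14.    2.3  11. ] px [258.  72.] Z 75.0
top 227 tool x [10.6 15.1 23.5] tool y [-14.    1.6  11. ] px [258. 166.] Z 75.2
cel 250 tool x [26.  63.3 96.5] tool y [30.2 33.1 35.9] px [288. 120.] Z 53.4
lip 31 tool x [ 99.6 102.2 105.1] tool y [-8.2 -6.3 -4.4] px [251.  77.] Z 78.7
lip 24 tool x [90.2 92.6 95.7] tool y [-2.5 -0.6  1.3] px [257.  87.] Z 83.0
lip 23 tool x [17.7 20.7 23. ] tool y [-7.7 -5.6 -4.6] px [252. 162.] Z 78.7
grip z>100 -24 38 104.65 0.78; -18 83 104.71 0.79; -12 90 104.46 0.76; -6 91 104.64 0.81; 0 78 104.73 0.82; 6 95 104.76 0.83; 12 90 104.95 0.94; 18 37 104.65 0.75; 
fit slope y,x,z0 [3.60000e-03 2.21000e-02 1.05277e+02] 490 axis [0.00647875 0.91879319]
sheet -36 52 [84.18709708 85.67498521 86.23740266] 0.7854823392637669
sheet 25 63 [84.36582206 85.61102635 86.00982565] 0.8861907604149503
ear -44 36 [52.55487658 64.60460855 69.70086087 71.30083185]
ear 38 43 [51.73202174 63.90987675 70.28718113 71.73175352]
```

Released. The grip top is level at about z 105, meaning the bar is at about 21, and it agrees with the lip height. To be sure the -y end is down, I'll press it gently with closed fingertips and feel for the stop.

```bash
python3 -m inch '[[49,0,0,0,0,0],[49,0,0,0,0,0],[49,0,30,0,0,0],[49,0,60,0,0,0],[49,0,80,0,0,0],[49,0,92,0,0,0],[49,0,92,0,0,0],[49,0,92,0,0,0],[49,0,92,0,0,0],[49,0,92,0,0,0]]' 0 10; python3 -m inch '[[0,0,2,0,0,0],[0,0,4,0,0,0],[0,0,5,0,0,0],[0,0,5,0,0,0]]'|grep -E 'tcp|wrist'
```

```text
time: 17.35
tcp_pos: [477.4, -139.3, 114.0]
tool_rot: [0.398, 0.917, 0.0, 0.001]
wrist_force: [0.3, -0.4, 0.1]
opening: 0.5
grasp_force: 0.0
tcp_pos: [476.7, -139.3, 107.7]
wrist_force: [-0.7, 0.2, 0.3]
```

```bash
python3 -m inch '[[0,0,0.7,0,0,0]]'|grep -E 'tcp|wrist'; python3 -m inch '[[0,0,0.5,0,0,0]]'|grep -E 'tcp|wrist'; python3 -m inch '[[0,0,0.5,0,0,0]]'|grep -E 'tcp|wrist'
```

```text
tcp_pos: [476.8, -139.3, 107.1]
wrist_force: [-1.2, -0.1, 0.4]
tcp_pos: [476.9, -139.3, 106.7]
wrist_force: [-1.5, 0.4, 6.2]
tcp_pos: [477.0, -139.3, 106.6]
wrist_force: [-3.7, 1.4, 11.8]
```

```bash
python3 -m inch '[[0,0,0.4,0,0,0]]'|grep -E 'tcp|wrist'
```

```text
tcp_pos: [477.0, -139.3, 106.5]
wrist_force: [-3.4, 1.3, 15.4]
```

```bash
python3 -m inch '[[0,0,-3,0,0,0],[0,0,-4,0,0,0],[12,0,-4,0,0,0],[24,0,-4,0,0,0],[24,0,-4,0,0,0],[24,0,-4,0,0,0],[24,0,-2,0,0,0],[24,0,-1.2,0,0,0]]'|grep -E 'tcp|wrist'; python3 -m inch '[[0,0,0.5,0,0,0]]'|grep -E 'tcp|wrist'; python3 -m inch '[[0,0,0.5,0,0,0]]'|grep -E 'tcp|wrist'
```

```text
tcp_pos: [460.6, -121.7, 106.8]
wrist_force: [-1.1, 1.3, 8.4]
tcp_pos: [460.7, -121.7, 106.7]
wrist_force: [-3.1, 2.8, 13.4]
tcp_pos: [460.8, -121.7, 106.6]
wrist_force: [-4.7, 2.8, 18.8]
```

```bash
python3 -m inch '[[0,0,0.4,0,0,0]]'|grep -E 'tcp|wrist'
```

```text
tcp_pos: [460.8, -121.6, 106.5]
wrist_force: [-5.8, 2.9, 22.8]
```

Both ends stop hard at the same height (106.5), so the plate is flat on the bar. I'll retract and check once more.

```bash
python3 -m inch '[[0,0,-5,0,0,0],[0,0,-25,0,0,0],[0,0,-55,0,0,0],[-40,0,-95,0,0,0],[-70,0,-110,0,0,0],[-70,0,-110,0,0,0],[-70,0,-110,0,0,0],[-70,0,-110,0,0,0]]'; python3 chk.py w11; python3 - <<'E'
from plant import env
print(env.job_done())
E
```

```text
time: 19.6
tcp_pos: [507.5, -172.9, 214.6]
tool_rot: [0.399, 0.917, -0.0, -0.001]
wrist_force: [-0.2, 1.0, -0.5]
opening: 0.6
grasp_force: 0.0
tcp [ 507.5 -172.9  214.6] tool y deg 43.03 tilt [-1.4e-03  2.0e-04 -1.0e+00]
top 232 tool x [ 96.5 104.9 108.8] tool y [-14.5   2.4  10.5] px [258.  77.] Z 75.1
top 218 tool x [ 7.4 12.3 20.8] tool y [-14.3   1.7  11.4] px [258. 167.] Z 75.1
cel 231 tool x [23.6 59.9 94.4] tool y [30.4 33.2 36. ] px [287. 122.] Z 53.3
lip 28 tool x [ 96.9  99.8 102.7] tool y [-8.5 -6.5 -4.5] px [251.  81.] Z 78.8
lip 22 tool x [24.  26.8 29.4] tool y [-1.5  0.   1.6] px [257. 156.] Z 83.0
lip 21 tool x [15.  17.1 20.5] tool y [-8.8 -5.8 -3.9] px [252. 164.] Z 79.1
grip z>100 -24 36 104.32 0.96; -18 77 105.04 0.88; -12 72 104.8 1.22; -6 83 104.72 1.2; 0 78 104.48 0.77; 6 90 104.62 0.82; 12 83 104.76 0.8; 18 38 105.0 0.8; 
fit slope y,x,z0 [4.100000e-03 9.300000e-03 1.053496e+02] 442 axis [-0.00398493  0.93902235]
sheet -36 44 [83.78720539 85.42004379 85.83758588] 0.7211546764121184
sheet 25 49 [84.42445583 85.6049718  85.97900004] 0.8495238440820791
ear -44 38 [50.21819253 64.6753862  69.66520434 71.38821181]
ear 38 42 [52.89301452 63.17502239 69.54227361 71.59803286]
the job is handed in; nothing more can be done
None
```

The steel plate is released in the electrode frame and the job is handed in at about 20 s; pressing each end met a hard stop at the same height, so it sits flat on the bar, but the spring catches give no reading, so I only infer that they snapped, from a force dip about 1 mm above the stop.

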